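# Lock the battery hatch cap of a bench tester

## Task

Pick up the orange quarter-turn cap from the bench and close the battery hatch on top of the white tester with it: put its lugs in through the entry slots at the green dots, press it down against the spring, by feel, until the lugs are free to turn, turn it a quarter turn clockwise (seen from above) to the red dots and let it rise into its locked detent, then let go. Be gentle: do not push or twist with more than about 25 N against the tester, and leave the other things on the bench where they are.

Things in the scene. Friction and masses are not known exactly. Their poses are not given: they have to be found in the camera images.
- cap_wing (a point): Centre of the wing (grip bar) on top of the loose orange cap (60 g), which stands upright on the bench. Wing 40 mm long (x), 14 mm thick (y), 28 mm high, white line along its top. This point is on the cap's axis, 41.6 mm above its foot, 14 mm above the top of the flange and 14 mm below the wing's top. x runs along the wing (a half turn makes no difference), z up.
- cap: The same cap, 55.6 mm high; origin at the centre of the foot of its shank, axes as for cap_wing. Below the wing: orange flange, diameter 42, 5 mm thick; steel shank, diameter 26, 22.6 mm long, foot chamfered 2 mm; at the foot two steel lugs, a bar 40 mm overall along x, 8 mm wide, 5 mm high.
- hatch (a point): Point on the axis of the battery hatch, 72 mm above the bench; z up. Round it is a steel collar (outer diameter 63), screwed in differently each time, unseen by this pose: its top up to 5 mm above or below this point, turned up to 0.2 rad either way. Feel for both. Bore 28.4 mm; entry slots for the lugs, 11 mm wide, near +x and -x (green dots on the collar's rim, 29 mm from the axis).
- notch (a point): Detent notch, 20 mm from the hatch axis near its +y, turned with the collar, red dot (twin opposite): 12 mm wide, cut 11 mm deep up into the underside of the collar's 16 mm thick ledge. Below the ledge the lugs turn only clockwise seen from above, a quarter turn from slot to notch; a hard stop lies 0.1 rad past the notch centre. Locked, the foot is 10 mm below the collar's top.
- press (a point): Same point as hatch, for the forces. The cap's foot meets a spring plate 6 mm below the collar's top: 1.5 N at first, 0.7 N more per mm. The lugs clear the ledge and can turn at 21 mm (12 N); at 22.6 mm (13 N) the flange strikes the collar, hard. Turning too early jams the lugs on the slot sides. Eased over the notches, the cap rises 11 mm into them, held by 4.3 N.
- tester: The fixed white tester, 170 x 250 x 62 mm (the collar rises about 10 mm above its panel); origin at the centre of its underside. Hatch axis at x = -20 mm, y = +50 mm in its frame. Black knobs 12 mm high, a dial and terminals 6 mm high stand on its panel at least 70 mm from the hatch axis.
- spool: Bystander: blue solder spool, 54 mm in diameter, 36 mm high, origin at its underside
- tub: Bystander: white open tub, 64 mm in diameter, 50 mm high, origin at its underside
- spray: Bystander: blue can, 52 mm in diameter, 150 mm high, origin at its underside
- driver: Bystander: yellow screwdriver, 180 mm long, lying along its x
- wrench: Bystander: steel wrench, 150 mm long, lying along its x
- handmeter: Bystander: yellow hand-held meter, 150 x 75 x 38 mm, origin at its underside
- partsbin: Bystander: red parts bin, 90 x 120 x 35 mm, origin at its underside
There are look-alikes about, which are no part of the job. There is more than one size of the cap; the one meant has the size given above.

How it is judged:
On the way, in this order (a step that is already met when the one before it is completed fails the run):
1. the cap stands in the hatch with its lugs in the entry slots, well inside the collar (x of cap in the frame of hatch between -0.003 and 0.003 m and y of cap in the frame of hatch between -0.003 and 0.003 m and z of cap in the frame of hatch below -0.0115 m and angle between the x axis of cap and the x axis of hatch, either way round below 0.45 rad), for 0.1 s.
2. the cap, pressed down, has its lugs turned under the ledge (x of cap in the frame of hatch between -0.003 and 0.003 m and y of cap in the frame of hatch between -0.003 and 0.003 m and z of cap in the frame of hatch below -0.0155 m and angle between the x axis of cap and the x axis of hatch, either way round above 0.8 rad), for 0.05 s.
At the end, for the whole second after the job is handed in: The cap is upright (0.08 rad) in the hatch, within 3 mm of its axis, its lugs risen into the notches (foot 4.5 to 15.5 mm below the hatch point), its wing within 0.35 rad of the hatch's y axis, at rest and released; every bystander is within 20 mm of where it stood (x of cap in the frame of hatch between -0.003 and 0.003 m and y of cap in the frame of hatch between -0.003 and 0.003 m and z of cap in the frame of hatch between -0.0155 and -0.0045 m and angle between the x axis of cap and the y axis of hatch, either way round below 0.35 rad and angle between cap's own z axis and vertical below 0.08 rad and linear speed of cap below 0.01 m/s and angular speed of cap below 0.1 rad/s and distance of each of spray, driver, wrench, handmeter, partsbin, spool, tub from where it was at the start of the episode below 0.02 m); the robot touches nothing.
It fails at once if more than 30 N between the tester and anything that touches it (contact force between tester and anything else above 30 N).
It fails at once if a bystander pushed more than 20 mm from its place (distance of any of spray, driver, wrench, handmeter, partsbin, spool, tub from where it was at the start of the episode above 0.02 m).
It also fails if it takes over 72 s, if anything falls off the work surface, if the arm or the gripper's body presses on something with over 40 N, if the wrist force passes 120 N, or if a joint passes its speed limit or range.

## Robot

A 7-joint arm with a two-finger parallel gripper is mounted at the origin on the work surface. World frame = base frame: x ahead of the robot, y to its left, z up, the work surface at z = 0. Lengths are in m, angles in rad, forces in N, time in s.
With the tool pointing down it reaches from about 0.425 to 0.925 m from the base axis. Payload 6.8 kg.
Tool frame: the origin (TCP) lies between the finger pads; the fingertips stand r.tip_extent ahead of it and the grasp point (between the pads) lies 5 mm behind it (r.tip_extent is the distance from the TCP to the fingertips, in m); y points along the fingers, x is the direction in which the jaws open and shut, and the axes are right-handed (so a half turn about y gives the same grasp; the last joint's range is limited). The gripper opens to 85 mm and grips with 20 to 120 N. Pads are 22 mm wide; open, the fingers measure 114 mm over their backs; the gripper's body (76 mm by 85 mm) begins 54 mm behind the grasp point. The pads swing forward as they close: fully open they stand 13 mm farther back than shut.
Start: joints at [1.039, 0.477, 0.022, 1.555, -0.011, 1.109, -0.083], TCP at [0.278, -0.615, 0.245] pointing down, gripper open.
Joint ranges: [-2.96, 2.96], [-0.34, 2.1], [-1.41, 1.46], [0.24, 2.44], [-1.37, 4.51], [0.17, 1.92], [-2.96, 2.96]. Speed limits (rad/s): [2.39, 2.39, 3.14, 3.14, 3.14, 3.14, 3.14].

## Interface

Orientations are given as a rotation vector (axis times angle).
In Python, from bench import r gives the robot as it stands.
- The arm moves only by the tool send_rows, never from a script. Its argument "plan" is a list of rows, each a list of 5 numbers: the shift along the tool's x, y, z in cm, then the turn about the tool's y in degrees, then the opening, from 0 (shut) to 1 (fully open). In form: [[dx, dy, dz, spin, grip], ...]. A call has 1 to 12 rows; each row shifts and turns the commanded pose from where the row before left it, along the tool's axes as they then stand; what a row does not reach is not made up. A row lasts 1/8 s, in which the tool goes at most 62.5 mm and 10.7 degrees, less where a joint would pass 70% of its speed; a pose out of reach is approached as far as the arm can. A call is refused whole if a number of a shift passes 6.25 or a number of a turn 10.7, either way. A call with a gripper value outside its range is refused whole. The fingers move at their own pace and stop on an object; "force" is the grip in N (left out, the last holds). Time passes only in rows, so rows that do not move let the fingers close. It gives the time, the measured TCP pose, the force and the opening at its end, in the units of the state.
- r.get_obs(): the state, without advancing time (a new reading comes with each control period).
- r.grab_frame(name): name is "side" or "top"; returns a dict with "image" (480x640x3 uint8, red, green, blue), "camera_matrix" (3x3 intrinsics, pixels), "D" ([k1, k2, p1, p2, k3] as OpenCV has them; the pictures are not rectified), "cam_to_world" (4x4, takes a point from camera to world coordinates). Camera axes: x right, y down, z forward; pixel columns grow to the right and rows downward; lengths in m; the calibration is good to about 2 mm. A picture is of the moment at which its call begins. There is no depth.
- r.hand_in(): hands the job in, once; it reports no verdict.
Trained networks look in the newest picture that a camera, given by its name, has taken for a name from the list of things; names that differ only in an ending like _2 or _b are one class to them, and where a whole thing is asked for, a point or a joint stands for the part that bears it (a point fixed in the world has none). Each returns a list of dicts, best first, with "p" (0 to 1); they miss things now and then, are a little off and sometimes report something else, mostly with a low value. They report only what shows in the picture. A call takes as long as a camera call. They do not tell look-alikes from the thing itself.
- r.recognise(camera, target): "rect" ([left, top, right, bottom] in pixels, round what is visible of it).
The state is a dict: "clock": time; "joints": joint angles; "qvel": joint speeds; "tau": joint torques, N m; "tcp_pos": TCP position; "orientation": TCP orientation; "contact_force": force on the tool from outside, world axes, zero at the start; "moment": the same for the moment, N m; "grip_width": finger opening in m.
Only numpy, scipy, OpenCV 4.12 (cv2) and the standard library are available. Lean on these libraries where they do the work, as an engineer would, in place of code of your own. Each camera call takes 0.05 s, during which the arm holds its last target.

## Working session

There is one attempt and no reset: what is moved stays moved. The work goes in short steps, Python scripts to look and compute and a tool call to move; the robot and the scene stay as the last step left them, time stands still between calls to the robot, and variables do not carry over. Pictures are saved under pics/ and viewed, and the job is handed in when it is done.

Besides the shell and the picture viewer there is one more tool, called after "Request:" as name(argument=value, ...) on one line, values as JSON. send_rows: Moves the arm, as the interface text tells. Its arguments: {"type":"object","properties":{"plan":{"type":"array","items":{"type":"array","items":{"type":"number"}}},"force":{"type":"number"}},"required":["plan"]}

```bash
ls; mkdir -p pics; python3 - <<'E'
from bench import r
import cv2,numpy as np
np.set_printoptions(precision=4,suppress=True)
o=r.get_obs(); print(o); print(r.tip_extent)
for n in("side","top"):
    f=r.grab_frame(n); cv2.imwrite(f"pics/{n}0.png",f["image"][:,:,::-1]); np.savez(f"{n}0.npz",**f)
    print(f["camera_matrix"],f["D"],f["cam_to_world"])
    for t in["cap_wing","cap","hatch","notch","tester","spool","tub","spray","driver","wrench","handmeter","partsbin"]:
        print(n,t,[(np.round(d["rect"]).tolist(),round(d["p"],2)) for d in r.recognise(n,t)])
E
```

```text
pics
{'clock': 0.0, 'joints': array([ 1.0389,  0.4778,  0.0224,  1.5564, -0.0115,  1.1093, -0.0831]), 'qvel': array([-0.0003,  0.0003, -0.0001, -0.0007,  0.0002,  0.0003, -0.0003]), 'tau': array([  0.0006, -59.6438,   1.6082, -28.1189,   0.0125,   0.0094,
        -0.    ]), 'tcp_pos': array([ 0.2773, -0.6148,  0.2443]), 'orientation': array([-1.3795,  0.8928, -0.8902]), 'contact_force': array([ 0.5073, -0.6938,  0.0721]), 'moment': array([ 0.013 , -0.0007,  0.0402]), 'grip_width': 0.08531842747541324}
0.014
[[497.7766   0.     319.8884]
 [  0.     497.7766 235.4255]
 [  0.       0.       1.    ]] [0.0329 0.     0.     0.     0.    ] [[-0.8538 -0.3568  0.3791 -0.018 ]
 [-0.5205  0.5973 -0.6101  0.8398]
 [-0.0088 -0.7183 -0.6957  1.0502]
 [ 0.      0.      0.      1.    ]]
side cap_wing [([323.0, 277.0, 348.0, 312.0], 0.66), ([296.0, 279.0, 311.0, 299.0], 0.63), ([263.0, 297.0, 287.0, 323.0], 0.59)]
side cap [([265.0, 297.0, 288.0, 319.0], 0.88), ([296.0, 281.0, 310.0, 296.0], 0.57), ([326.0, 279.0, 347.0, 314.0], 0.56)]
side hatch [([289.0, 174.0, 358.0, 245.0], 0.77)]
side notch [([2
[... 1027 characters left out ...]
, 312.0], 0.95), ([197.0, 242.0, 220.0, 266.0], 0.91), ([236.0, 256.0, 250.0, 274.0], 0.77)]
top hatch [([305.0, 174.0, 425.0, 266.0], 0.6)]
top notch [([304.0, 173.0, 420.0, 268.0], 0.73)]
top tester [([304.0, 175.0, 423.0, 266.0], 0.58)]
top spool [([166.0, 234.0, 188.0, 254.0], 0.77), ([107.0, 268.0, 144.0, 290.0], 0.69)]
top tub [([230.0, 185.0, 256.0, 208.0], 0.95)]
top spray [([106.0, 268.0, 144.0, 290.0], 0.56)]
top driver [([455.0, 264.0, 496.0, 320.0], 0.71), ([305.0, 172.0, 423.0, 265.0], 0.41)]
top wrench [([443.0, 214.0, 494.0, 239.0], 0.69), ([232.0, 185.0, 256.0, 210.0], 0.4)]
top handmeter [([62.0, 217.0, 118.0, 267.0], 0.9)]
top partsbin [([499.0, 242.0, 545.0, 278.0], 0.56)]
```

View pics/side0.png

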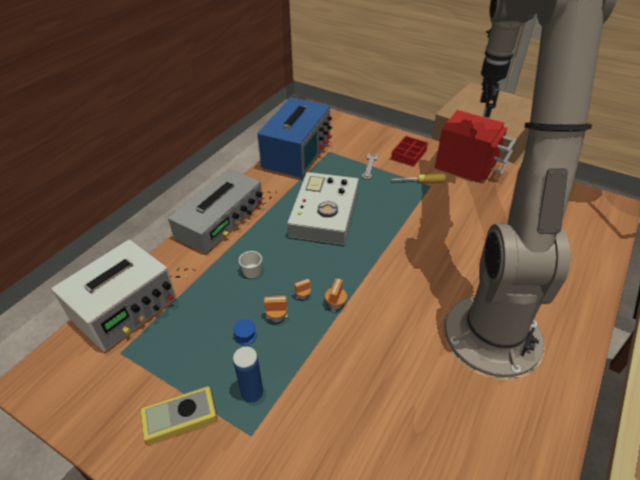

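View pics/top0.png

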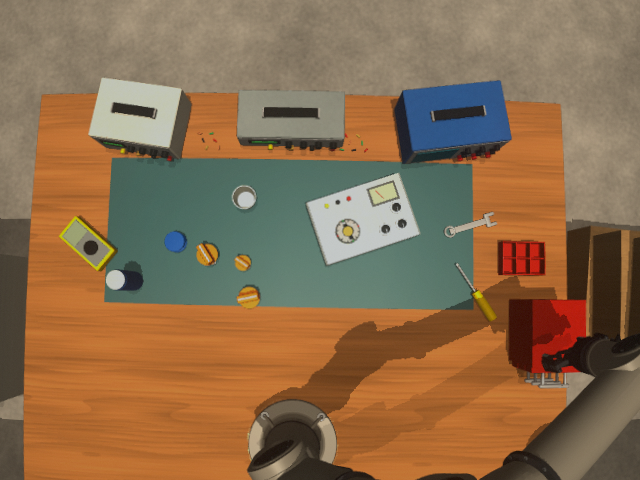

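```bash
python3 - <<'E'
import cv2
s=cv2.imread("pics/side0.png");t=cv2.imread("pics/top0.png")
a=cv2.resize(s[265:335,250:360],None,fx=7,fy=7,interpolation=cv2.INTER_CUBIC)
b=cv2.resize(t[235:320,185:275],None,fx=7,fy=7,interpolation=cv2.INTER_CUBIC)
c=cv2.resize(t[170:270,300:430],None,fx=6,fy=6,interpolation=cv2.INTER_CUBIC)
d=cv2.resize(s[170:250,280:370],None,fx=7,fy=7,interpolation=cv2.INTER_CUBIC)
for n,i in zip("abcd",(a,b,c,d)): cv2.imwrite(f"pics/crop_{n}.png",i)
E
```

```text
(no output)
```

View pics/crop_a.png

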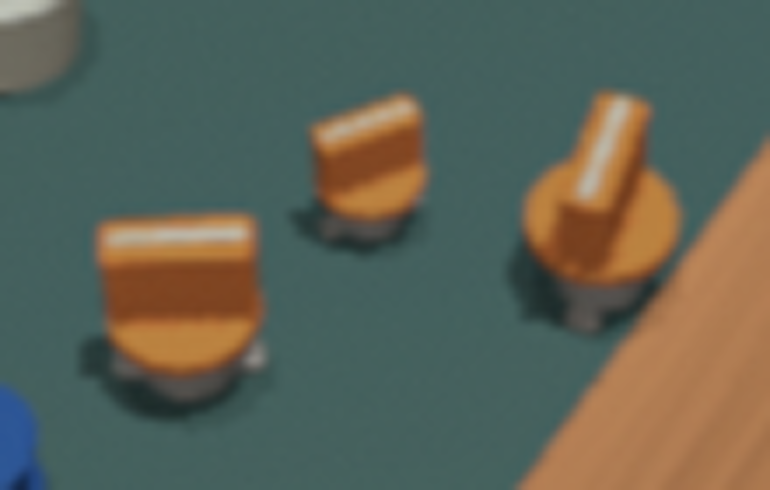

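View pics/crop_b.png

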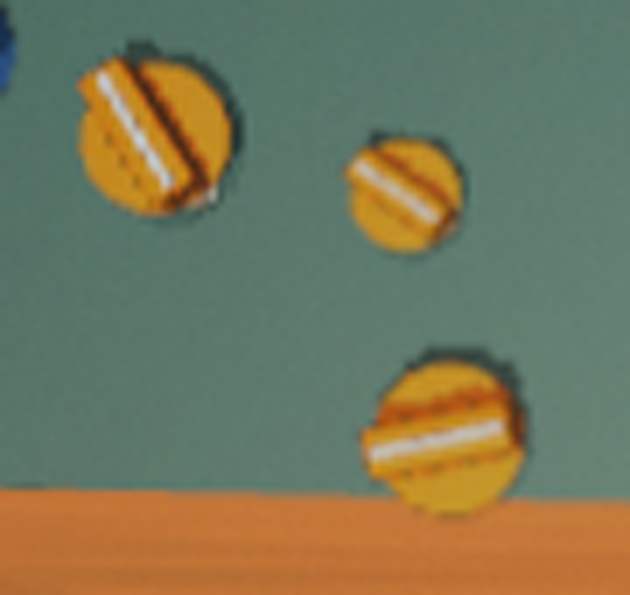

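View pics/crop_c.png

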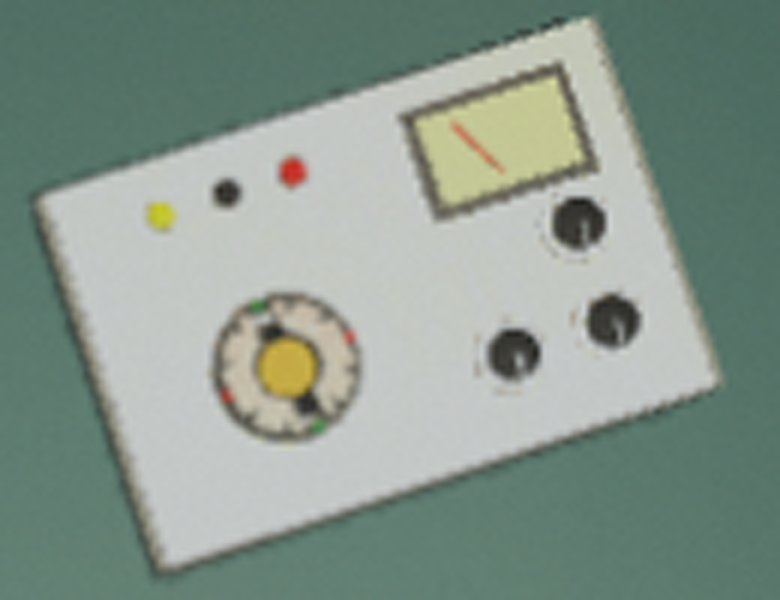

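View pics/crop_d.png

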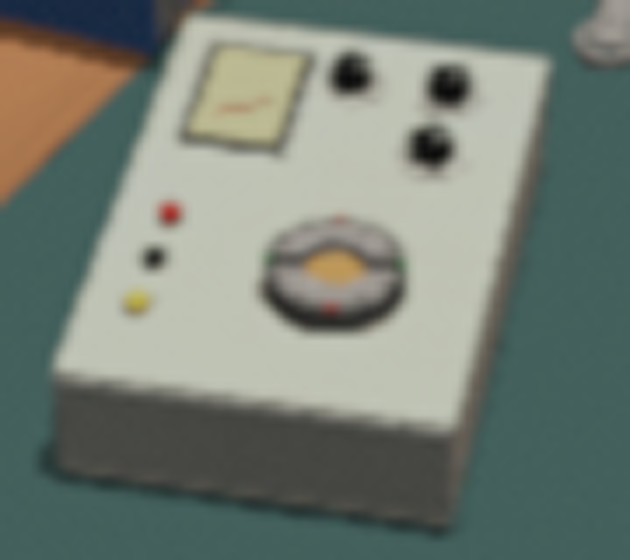

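The top view shows three caps. A is at (207,254) and C at (249,297), both with flanges of about 22 px (roughly 57 mm). B is at (242,263) with a flange of about 16 px (roughly 43 mm), so by the 42 mm description I choose B. The hatch collar centre is at about (348,231). Next, close crops to check B and measure it.

```bash
python3 - <<'E'
import cv2
s=cv2.imread("pics/side0.png");t=cv2.imread("pics/top0.png")
def crop(im,x,y,w,h,k,n):
    c=cv2.resize(im[y:y+h,x:x+w],None,fx=k,fy=k,interpolation=cv2.INTER_CUBIC)
    for i in range(0,w,5):
        cv2.line(c,(i*k,0),(i*k,6),(255,255,255),1); cv2.putText(c,str(x+i),(i*k,18),0,.35,(255,255,255),1)
    for i in range(0,h,5):
        cv2.line(c,(0,i*k),(6,i*k),(255,255,255),1); cv2.putText(c,str(y+i),(8,i*k+4),0,.35,(255,255,255),1)
    cv2.imwrite(f"pics/{n}.png",c)
crop(t,225,248,35,30,20,"B_top"); crop(s,288,272,30,30,20,"B_side")
crop(t,330,213,38,36,16,"H_top"); crop(s,312,195,30,28,20,"H_side")
E
```

```text
(no output)
```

View pics/B_top.png

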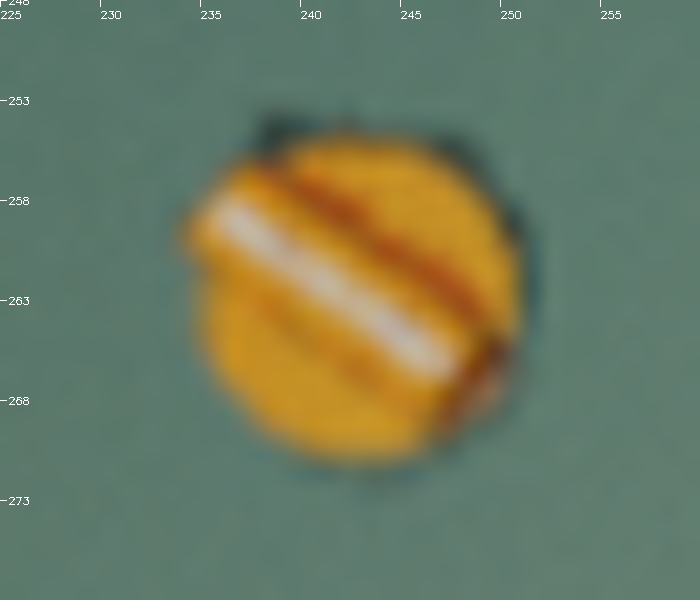

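View pics/B_side.png

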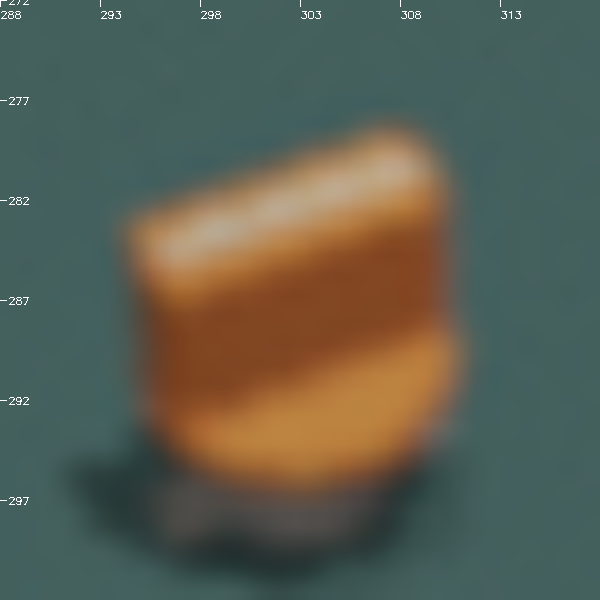

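View pics/H_top.png

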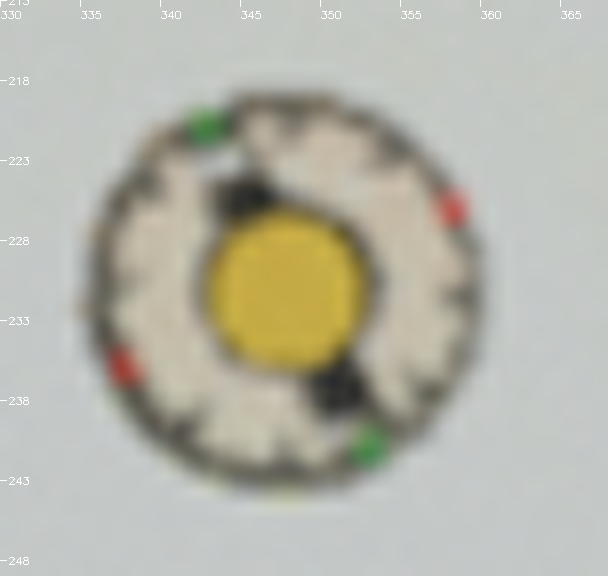

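View pics/H_side.png

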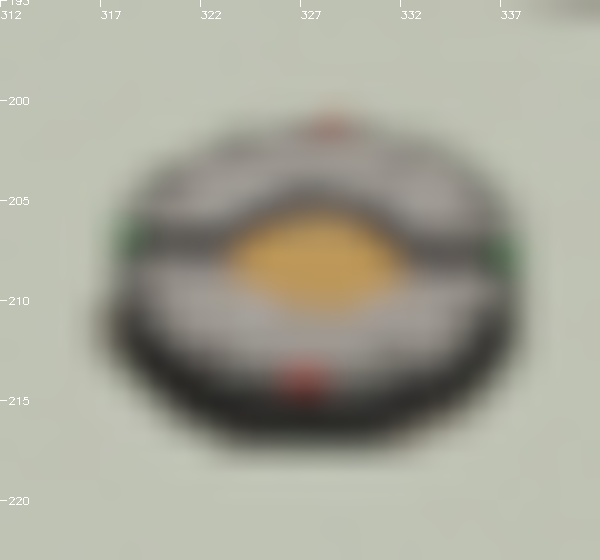

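```bash
cat > h.py <<'E'
import cv2,numpy as np
np.set_printoptions(precision=4,suppress=True)
C={n:dict(np.load(f"{n}0.npz")) for n in("side","top")}
def uc(p,x,y,k): p=np.array(p,float); return (p+.5)/k-.5+[x,y]
def proj(n,X):
    W=np.linalg.inv(C[n]["cam_to_world"]); 
    return cv2.projectPoints(np.atleast_2d(X).astype(float),cv2.Rodrigues(W[:3,:3])[0],W[:3,3],C[n]["camera_matrix"],C[n]["D"])[0][:,0]
def ray(n,p):
    c=C[n]; q=cv2.undistortPoints(np.array(p,float).reshape(-1,1,2),c["camera_matrix"],c["D"])[:,0]
    d=np.c_[q,np.ones(len(q))]@c["cam_to_world"][:3,:3].T
    return c["cam_to_world"][:3,3],d
def onz(n,p,z):
    o,d=ray(n,p); return o+d*((z-o[2])/d[:,2])[:,None]
def tri(ps,pt):
    out=[]
    for a,b in zip(np.atleast_2d(ps),np.atleast_2d(pt)):
        (o1,d1),(o2,d2)=ray("side",a),ray("top",b); d1=d1[0]/np.linalg.norm(d1);d2=d2[0]/np.linalg.norm(d2)
        s=np.linalg.lstsq(np.c_[d1,-d2],o2-o1,rcond=None)[0]
        A=o1+s[0]*d1;B=o2+s[1]*d2; out.append(np.r_[(A+B)/2,np.linalg.norm(A-B)])
    return np.array(out)
E
python3 - <<'E'
from h import *
lt=uc([[220,205],[450,370]],225,248,20); ls=uc([[160,252],[425,160]],288,272,20)
print("line tri (maybe swapped)",tri(ls,lt),tri(ls[::-1],lt))
print("mid",tri(ls.mean(0),lt.mean(0)))
for z in(.0556,): print("line top-view at z",onz("top",lt,z),"side",onz("side",ls,z))
P=onz("top",lt,.0556);d=P[1]-P[0];print("len",np.linalg.norm(d),"yaw",np.arctan2(d[1],d[0]))
d=np.diff(onz("side",ls,.0556),axis=0)[0];print("len",np.linalg.norm(d),"yaw",np.arctan2(d[1],d[0]))
print("flange c top",onz("top",uc([[360,300]],225,248,20),.0276), "diam",np.linalg.norm(np.diff(onz("top",uc([[198,300],[522,300]],225,248,20),.0276),axis=0)))
ht=uc([[205,128],[370,448],[453,210],[125,368]],330,213,16); hs=uc([[130,238],[505,255],[333,122],[303,380]],312,195,20)
print(tri(hs,ht),"\nswap\n",tri(hs[[1,0,3,2]],ht))
for n,h in(("top",ht),("side",hs)):
    P=onz(n,h,.072); print(n,P,P.mean(0)); 
    for a,b in((0,1),(2,3)): d=P[a]-P[b];print(np.linalg.norm(d),np.arctan2(d[1],d[0]))
E
```

```text
line tri (maybe swapped) [[0.4847 0.1564 0.0555 0.0023]
 [0.4637 0.1258 0.0559 0.0031]] [[0.4688 0.1462 0.0764 0.035 ]
 [0.4792 0.1365 0.0367 0.0306]]
mid [[0.4742 0.1411 0.0556 0.0026]]
line top-view at z [[0.4857 0.157  0.0556]
 [0.4651 0.1266 0.0556]] side [[0.4836 0.1561 0.0556]
 [0.4624 0.1249 0.0556]]
len 0.036781393984578026 yaw -2.1671752385054077
len 0.037674054726369775 yaw -2.1692908344181254
flange c top [[0.4752 0.1419 0.0276]] diam 0.04279923623087658
[[ 0.5838 -0.1168  0.0769  0.0035]
 [ 0.5338 -0.1436  0.0756  0.0021]
 [ 0.5718 -0.1566  0.0758  0.003 ]
 [ 0.5457 -0.1044  0.0751  0.0024]] 
swap
 [[ 0.5574 -0.1277  0.0824  0.0593]
 [ 0.558  -0.1296  0.077   0.0539]
 [ 0.5796 -0.1616  0.0162  0.0021]
 [ 0.5397 -0.1019  0.1292  0.0033]]
top [[ 0.586  -0.1163  0.072 ]
 [ 0.5351 -0.1434  0.072 ]
 [ 0.5736 -0.1562  0.072 ]
 [ 0.5471 -0.104   0.072 ]] [ 0.5604 -0.13    0.072 ]
0.057726439722976176 0.4894170500563438
0.058546610634262884 -1.1005237058109298
side [[ 0.5852 -0.1222  0.072 ]
 [ 0.5348 -0.1476  0.072 ]
 [ 0.5727 -0.161   0.072 ]
 [ 0.5464 -0.1079  0.072 ]] [ 0.5598 -0.1347  0.072 ]
0.05640906525086939 0.46806533390557753
0.05927790821907274 -1.1101435831945705
```

```bash
cat >> h.py <<'E'
def tool(o):
    R=cv2.Rodrigues(np.array(o["orientation"],float))[0]; return R
def delta(o,goal,yaw=None):
    """shift cm in tool axes, spin deg (about tool y) to get jaw x axis to yaw (mod pi)"""
    R=tool(o); d=R.T@(np.array(goal)-o["tcp_pos"])*100
    return d
E
python3 - <<'E'
from h import *
from bench import r
o=r.get_obs();R=tool(o);print(R); x=R[:,0];print("jaw yaw",np.arctan2(x[1],x[0]))
print(delta(o,[.4742,.1411,.17]))
E
```

```text
[[ 0.4112  0.0001  0.9115]
 [-0.9115 -0.      0.4112]
 [ 0.0001 -1.      0.    ]]
jaw yaw -1.1470282127139066
[-60.8657   7.5311  49.0235]
```

Request:
send_rows(plan=[[-2.8, 0, 4, 0, 0.7], [-2.8, 0, 4, 0, 0.7], [-2.8, 0, 4, 0, 0.7], [-2.8, 0, 4, 0, 0.7], [-2.8, 0, 4, 0, 0.7], [-2.8, 0, 4, 0, 0.7], [-2.8, 0, 4, 0, 0.7], [-2.8, 0, 4, 0, 0.7], [0, 0, 0, 0, 0.7]])

```text
clock: 2.42
tcp_pos: [0.4798, -0.275, 0.2456]
orientation: [-1.381, 0.885, -0.886]
contact_force: [-0.2, 0.2, -0.8]
grip_width: 0.0596
```

```bash
python3 - <<'E'
from h import *
from bench import r
o=r.get_obs();print(o["tcp_pos"],o["joints"],o["orientation"],o["grip_width"],o["contact_force"]); print(delta(o,[.4742,.1411,.17]))
E
```

```text
[ 0.4798 -0.275   0.2456] [ 0.5239  0.2826 -0.1392  1.8426  0.0432  1.0185 -0.7716] [-1.3809  0.885  -0.8858] 0.0595923905349798 [-0.1739  0.2408 -0.7762]
[-38.0233   7.6217  16.8883]
```

Request:
send_rows(plan=[[-3.2, 0, 1.4, 0, 0.7], [-3.2, 0, 1.4, 0, 0.7], [-3.2, 0, 1.4, 0, 0.7], [-3.2, 0, 1.4, 0, 0.7], [-3.2, 0, 1.4, 0, 0.7], [-3.2, 0, 1.4, 0, 0.7], [-3.2, 0, 1.4, 0, 0.7], [-3.2, 0, 1.4, 0, 0.7], [-3.2, 0, 1.4, 0, 0.7], [-3.2, 0, 1.4, 0, 0.7], [-3.2, 0, 1.4, 0, 0.7], [-2.8, 0, 1.4, 0, 0.7]])

```text
clock: 3.92
tcp_pos: [0.4743, 0.136, 0.2454]
orientation: [-1.38, 0.892, -0.893]
contact_force: [0.5, -0.4, 0.6]
grip_width: 0.0601
```

Request:
send_rows(plan=[[0, 0, 0, -10, 0.7], [0, 0, 0, -10, 0.7], [0, 0, 0, -10, 0.7], [0, 0, 0, -1.6, 0.7], [0, 5, 0, 0, 0.7], [0, 2.5, 0, 0, 0.7], [0, 0, 0, 0, 0.7]])

```text
clock: 4.8
tcp_pos: [0.473, 0.1349, 0.1688]
orientation: [-1.522, 0.471, -0.466]
contact_force: [-0.1, -0.0, 1.1]
grip_width: 0.06
```

```bash
python3 - <<'E'
from h import *
from bench import r
o=r.get_obs();print(o["tcp_pos"],o["joints"],o["grip_width"],o["contact_force"]); print(delta(o,[.4742,.1411,.07]))
x=tool(o)[:,0];print("jaw yaw",np.arctan2(x[1],x[0]), tool(o)[:,1])
for n,b in(("side",(260,200,100,130)),("top",(200,220,90,80))):
    f=r.grab_frame(n)["image"][:,:,::-1]; x,y,w,h=b; k=min(800//w,600//h); print(n,k)
    cv2.imwrite(f"pics/{n}1.png",cv2.resize(f[y:y+h,x:x+w],None,fx=k,fy=k,interpolation=cv2.INTER_CUBIC))
E
```

```text
[0.473  0.1349 0.1688] [ 0.0003  0.3143 -0.4765  2.0315  0.1906  0.8419 -1.1827] 0.059951205809195704 [-0.066  -0.0089  1.0988]
[-0.2267  9.8783  0.6154]
jaw yaw -0.5983568147559573 [-0.0038 -0.0013 -1.    ]
side 4
top 7
```

View pics/side1.png

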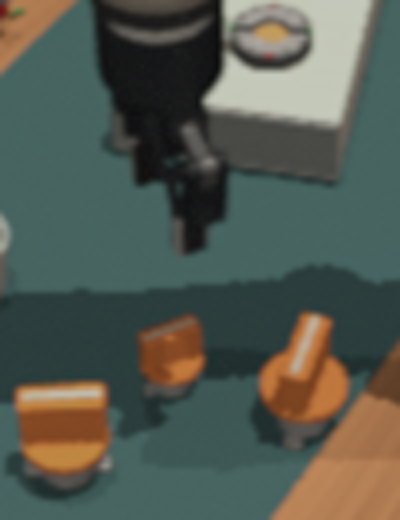

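View pics/top1.png

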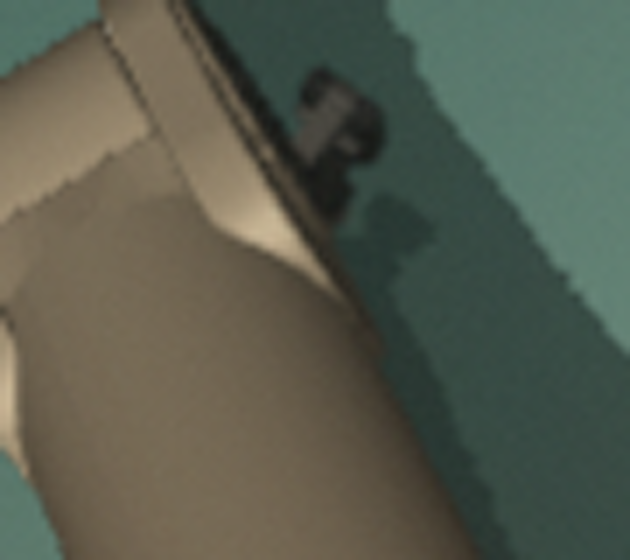

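Request:
send_rows(plan=[[-0.2, 3, 0.6, 0, 0.7], [0, 3, 0, 0, 0.7], [0, 0, 0, 0, 0.7]])

```text
clock: 5.28
tcp_pos: [0.4754, 0.1417, 0.1101]
orientation: [-1.521, 0.468, -0.466]
contact_force: [-0.5, 0.1, 0.7]
grip_width: 0.0595
```

```bash
python3 - <<'E'
from h import *
from bench import r
o=r.get_obs();print(o["tcp_pos"],o["grip_width"],r.tip_extent); print(delta(o,[.4742,.1411,.046]))
R=tool(o); p=o["tcp_pos"]
print("proj tcp",proj("side",p),"tips",proj("side",[p+R[:,1]*.014+s*R[:,0]*.03 for s in(-1,1)]))
print("after: cap axis top",proj("side",[.4742,.1411,.0556]))
for n,b in(("side",(260,230,80,90)),("top",(200,220,90,80))):
    f=r.grab_frame(n)["image"][:,:,::-1]; x,y,w,h=b; k=min(800//w,600//h); print(n,k)
    cv2.imwrite(f"pics/{n}2.png",cv2.resize(f[y:y+h,x:x+w],None,fx=k,fy=k,interpolation=cv2.INTER_CUBIC))
E
```

```text
[0.4754 0.1417 0.1101] 0.059539186911342815 0.014
[-0.0592  6.4103 -0.1122]
proj tcp [[300.3906 267.7566]] tips [[305.2139 279.4859]
 [296.1181 263.6272]]
after: cap axis top [[301.6607 281.7824]]
side 6
top 7
```

View pics/side2.png

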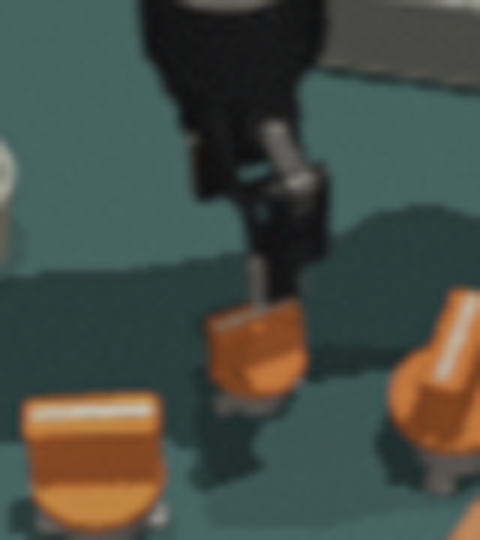

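Request:
send_rows(plan=[[-0.1, 2, -0.1, 0, 0.7], [0, 2, 0, 0, 0.7], [0, 1.4, 0, 0, 0.7], [0, 0.8, 0, 0, 0.7], [0, 0, 0, 0, 0.7]])

```text
clock: 6.0
tcp_pos: [0.4745, 0.1418, 0.0484]
orientation: [-1.52, 0.466, -0.466]
contact_force: [0.9, 0.5, 0.5]
grip_width: 0.0601
```

```bash
python3 - <<'E'
from h import *
from bench import r
o=r.get_obs();print(o["tcp_pos"],o["contact_force"],o["moment"],o["grip_width"]); print(delta(o,[.4742,.1411,.046]))
for n,b in(("side",(270,240,60,70)),):
    f=r.grab_frame(n)["image"][:,:,::-1]; x,y,w,h=b; k=8
    cv2.imwrite(f"pics/{n}3.png",cv2.resize(f[y:y+h,x:x+w],None,fx=k,fy=k,interpolation=cv2.INTER_CUBIC))
E
```

```text
[0.4745 0.1418 0.0484] [0.885  0.5055 0.5074] [-0.0521 -0.0398 -0.0087] 0.060058614887097454
[ 0.0149  0.2424 -0.0784]
```

View pics/side3.png

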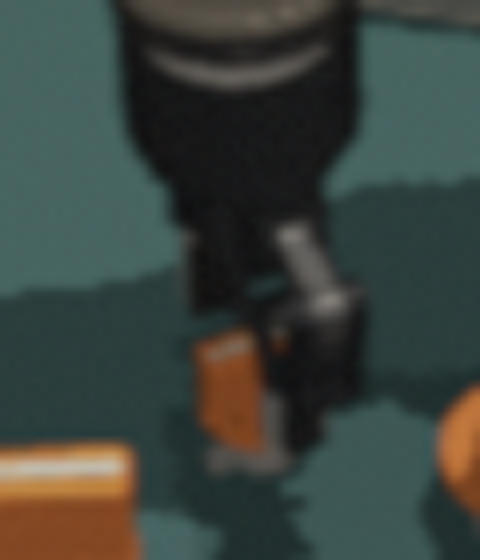

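Request:
send_rows(plan=[[0, 0.4, -0.1, 0, 0.6], [0, 0, 0, 0, 0.4], [0, 0, 0, 0, 0.3], [0, 0, 0, 0, 0.25]], force=30)

```text
clock: 6.55
tcp_pos: [0.4739, 0.141, 0.0444]
orientation: [-1.52, 0.466, -0.467]
contact_force: [0.3, 0.1, -0.5]
grip_width: 0.0214
```

Request:
send_rows(plan=[[0, 0, 0, 0, 0.1], [0, 0, 0, 0, 0], [0, 0, 0, 0, 0], [0, 0, 0, 0, 0], [0, 0, 0, 0, 0]], force=40)

```text
clock: 7.18
tcp_pos: [0.4739, 0.1409, 0.0444]
orientation: [-1.52, 0.466, -0.467]
contact_force: [0.4, 0.0, 3.8]
grip_width: 0.0129
```

Request:
send_rows(plan=[[0, 0, 0, 0, 0], [0, -1, 0, 0, 0], [0, -3, 0, 0, 0], [0, -4, 0, 0, 0], [0, 0, 0, 0, 0], [0, 0, 0, 0, 0]], force=60)

```text
clock: 7.92
tcp_pos: [0.4734, 0.1406, 0.1241]
orientation: [-1.52, 0.467, -0.467]
contact_force: [-0.5, 0.2, -0.6]
grip_width: 0.0127
```

```bash
python3 - <<'E'
from h import *
from bench import r
o=r.get_obs();print(o["tcp_pos"],o["contact_force"],o["moment"],o["grip_width"],o["joints"])
for n,b in(("side",(270,210,60,75)),("top",(200,220,90,80))):
    f=r.grab_frame(n)["image"][:,:,::-1]; x,y,w,h=b; k=8 if n=="side" else 7
    cv2.imwrite(f"pics/{n}4.png",cv2.resize(f[y:y+h,x:x+w],None,fx=k,fy=k,interpolation=cv2.INTER_CUBIC))
E
```

```text
[0.4734 0.1406 0.1241] [-0.4774  0.19   -0.6112] [ 0.0023  0.0441 -0.051 ] 0.012731809290664572 [-0.0293  0.3837 -0.4626  2.0646  0.2489  0.7462 -1.2427]
```

View pics/side4.png

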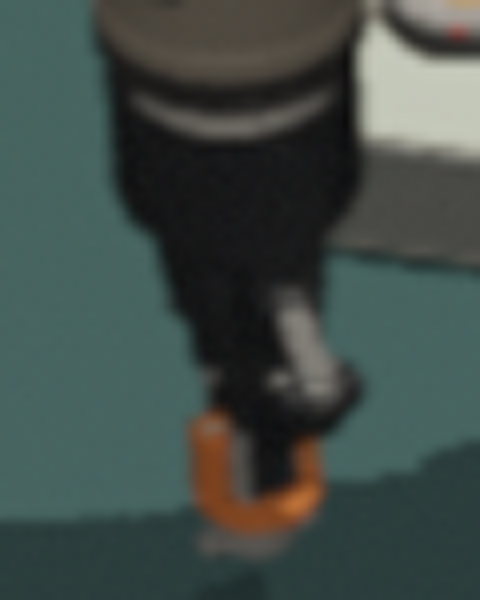

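```bash
python3 - <<'E'
from h import *
from bench import r
o=r.get_obs();R=tool(o);p=o["tcp_pos"];x,y,z=R.T
# wing: along z axis, centre at TCP + (0.0444-0.0416)*down
c=p+y*.0028
def cr(P): return ((proj("side",P)-[270,210])+.5)*8-.5
for e in(-.02,.02):
    print("wing end",e,"near top/bot corners",cr([c+z*e+s*x*.007+y*v for s in(-1,1) for v in(-.014,.014)]))
f=c+y*.0165
a=np.linspace(0,6.28,60); print("flange extent",[ (q.min(0),q.max(0)) for q in [cr([f+.021*(np.cos(t)*x+np.sin(t)*z) for t in a])]])
print("near finger inner face edges tip",cr([p+y*.014-x*.007+s*z*.011 for s in(-1,1)]),"outer", cr([p+y*.014-x*.020+s*z*.011 for s in(-1,1)]))
E
```

```text
wing end -0.02 near top/bot corners [[319.6689 408.5677]
 [321.882  468.5614]
 [301.9221 379.2423]
 [304.389  439.2467]]
wing end 0.02 near top/bot corners [[201.9259 448.4775]
 [205.9727 508.4204]
 [184.8801 418.5815]
 [189.1597 478.5438]]
flange extent [(array([190.0421, 430.3844]), array([321.6195, 528.366 ]))]
near finger inner face edges tip [[295.7327 471.5478]
 [231.8845 493.4729]] outer [[312.087  499.2744]
 [247.8863 521.4929]]
```

View pics/top4.png

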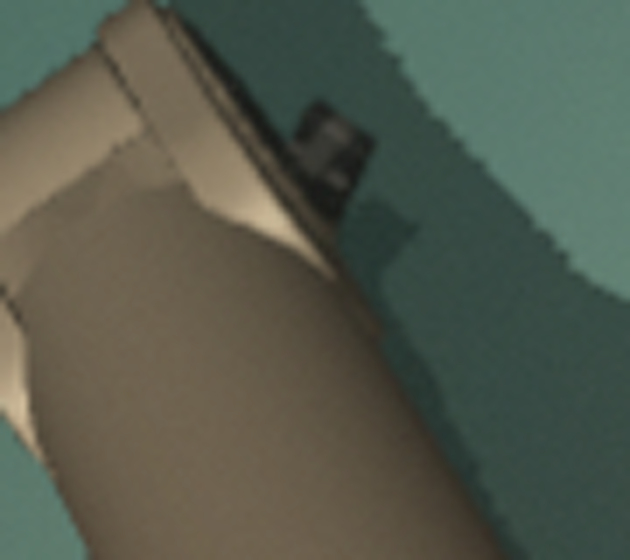

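Request:
send_rows(plan=[[0, -2, 0, 0, 0], [0, -2, 0, 0, 0], [2.2, 0, -1.8, 0, 0], [2.2, 0, -1.8, 0, 0], [2.2, 0, -1.8, 0, 0], [2.2, 0, -1.8, 0, 0], [2.2, 0, -1.8, 0, 0], [2.2, 0, -1.7, 0, 0], [2.2, 0, -1.7, 0, 0], [2.2, 0, -1.7, 0, 0], [2.3, 0, -1.7, 0, 0], [2.3, 0, -1.7, 0, 0]])

```text
clock: 9.52
tcp_pos: [0.5589, -0.1292, 0.1629]
orientation: [-1.52, 0.468, -0.464]
contact_force: [0.8, 0.9, -1.4]
grip_width: 0.0128
```

Request:
send_rows(plan=[[0, 0, 0, 7.2, 0], [0, 0, 0, 7.2, 0], [0, 0, 0, 7.2, 0], [0, 0, 0, 7.1, 0], [0, 0, 0, 0, 0]])

```text
clock: 10.15
tcp_pos: [0.5588, -0.1282, 0.1631]
orientation: [-1.399, 0.854, -0.85]
contact_force: [0.0, 0.1, -0.0]
grip_width: 0.0128
```

```bash
cat > st.py <<'E'
from h import *
from bench import r
import sys
o=r.get_obs();R=tool(o);x=R[:,0];w=np.arctan2(x[1],x[0])+np.pi/2
print(o["clock"],o["tcp_pos"],"F",o["contact_force"],"M",o["moment"],o["grip_width"],"wing yaw",round(w,4),"foot z",round(o["tcp_pos"][2]-.0444,4),"tilt",R[:,1],"j",o["joints"])
if len(sys.argv)>4: print("delta",delta(o,[float(a) for a in sys.argv[2:5]]))
if len(sys.argv)>1 and sys.argv[1]!="-":
    for n,b,k in(("side",(295,140,60,80),8),("top",(315,195,70,70),8)):
        f=r.grab_frame(n)["image"][:,:,::-1]; X,y,wd,h=b
        cv2.imwrite(f"pics/{n}_{sys.argv[1]}.png",cv2.resize(f[y:y+h,X:X+wd],None,fx=k,fy=k,interpolation=cv2.INTER_CUBIC))
E
python3 st.py 5 .5586 -.131 .132
```

```text
10.15 [ 0.5588 -0.1282  0.1631] F [ 0.0223  0.1493 -0.0355] M [-0.0365 -0.0117  0.0291] 0.012816561467724029 wing yaw 0.4759 foot z 0.1187 tilt [-0.0022  0.0002 -1.    ] j [ 0.317   0.418  -0.2543  1.8651  0.1332  0.8772 -1.0969]
delta [ 0.2456  3.1108 -0.1415]
```

View pics/side_5.png

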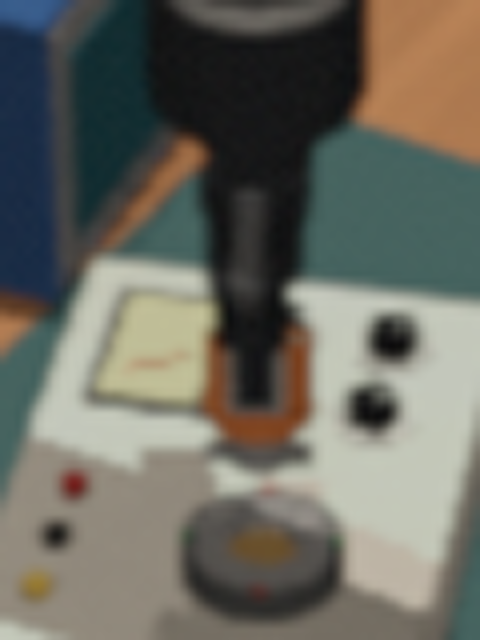

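View pics/top_5.png

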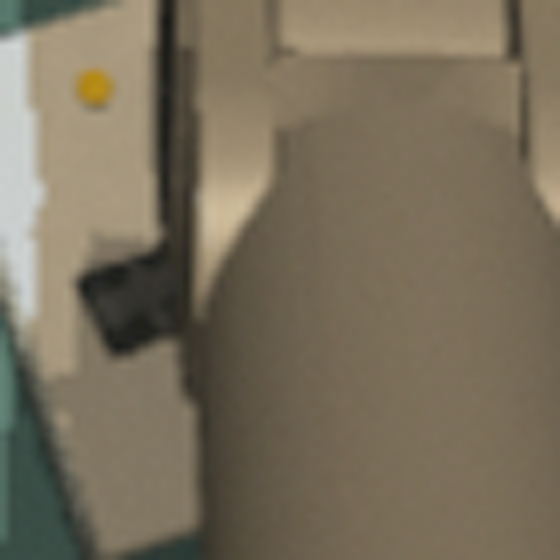

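Request:
send_rows(plan=[[0.2, 1.5, -0.1, 0, 0], [0, 1.6, 0, 0, 0], [0, 0, 0, 0, 0], [0, 0, 0, 0, 0]])

```text
clock: 10.75
tcp_pos: [0.5594, -0.1307, 0.1331]
orientation: [-1.397, 0.853, -0.853]
contact_force: [-0.3, 0.2, -1.2]
grip_width: 0.0128
```

```bash
python3 st.py 6 .5586 -.131 .12; python3 - <<'E'
from h import *
from bench import r
o=r.get_obs();R=tool(o);p=o["tcp_pos"];x,y,z=R.T
def cr(P): return ((proj("side",P)-[295,140])+.5)*8-.5
f=p+y*(.0444-.0276+.0025)
a=np.linspace(0,6.28,90)
for nm,c,rr in(("flange",f,.021),("shank foot",p+y*.0444,.013),("lugs",p+y*.042,.02),("collar",np.array([.5586,-.131,.0755]),.0315),("dots",np.array([.5586,-.131,.0755]),.029)):
    q=cr([c+rr*(np.cos(t)*x+np.sin(t)*z) for t in a]);print(nm,q.min(0),q.max(0))
print("lug ends",cr([p+y*.042+s*z*.02 for s in(-1,1)]))
E
```

```text
10.75 [ 0.5594 -0.1307  0.1331] F [-0.2981  0.2099 -1.2362] M [-0.0126 -0.0152  0.005 ] 0.012847854040998542 wing yaw 0.4746 foot z 0.0887 tilt [-0.0004  0.0002 -1.    ] j [ 0.3146  0.4575 -0.2476  1.8855  0.1489  0.8167 -1.107 ]
delta [-0.0084  1.3091 -0.0899]
flange [200.0751 421.0928] [314.4498 494.36  ]
shank foot [222.1778 486.9399] [292.1454 532.407 ]
lugs [203.2937 469.962 ] [311.0526 539.8994]
collar [176.2479 483.9895] [344.7205 594.3595]
dots [182.9292 488.2449] [338.0272 589.8519]
lug ends [[311.0037 506.8118]
 [203.4249 502.3893]]
```

View pics/side_6.png

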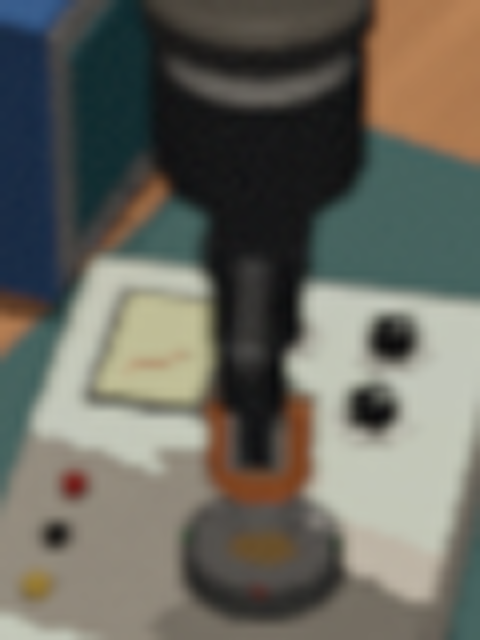

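Request:
send_rows(plan=[[0, 0.4, -0.05, 0, 0], [0, 0.3, 0, 0, 0], [0, 0.2, 0, 0, 0], [0, 0, 0, 0, 0], [0, 0, 0, 0, 0]])

```text
clock: 11.48
tcp_pos: [0.5591, -0.1309, 0.1244]
orientation: [-1.397, 0.853, -0.853]
contact_force: [-0.5, 0.2, -0.8]
grip_width: 0.0126
```

```bash
python3 st.py 7 .5588 -.131 .12
```

```text
11.475 [ 0.5591 -0.1309  0.1244] F [-0.4951  0.2153 -0.7865] M [-0.0046  0.0211 -0.0045] 0.01264368834116384 wing yaw 0.4744 foot z 0.08 tilt [ 0.0001 -0.     -1.    ] j [ 0.3129  0.4686 -0.2452  1.8923  0.1537  0.7986 -1.1108]
delta [-0.0054  0.4357 -0.0291]
```

View pics/side_7.png

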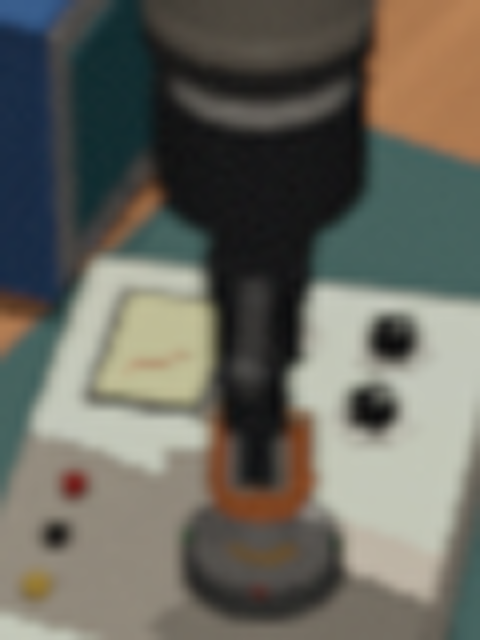

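Request:
send_rows(plan=[[0, 0.15, 0, 0, 0], [0, 0.15, 0, 0, 0], [0, 0.1, 0, 0, 0], [0, 0, 0, 0, 0]])

```text
clock: 12.08
tcp_pos: [0.5589, -0.131, 0.1202]
orientation: [-1.397, 0.853, -0.853]
contact_force: [-0.1, -0.1, -1.7]
grip_width: 0.013
```

Request:
send_rows(plan=[[0, 0.1, 0, 0, 0], [0, 0.1, 0, 0, 0], [0, 0, 0, 0, 0]])

```text
clock: 12.45
tcp_pos: [0.5589, -0.1309, 0.1182]
orientation: [-1.397, 0.853, -0.853]
contact_force: [-0.3, -0.3, -0.2]
grip_width: 0.0128
```

```bash
python3 st.py
```

```text
12.45 [ 0.5589 -0.1309  0.1182] F [-0.3152 -0.2654 -0.1594] M [0.0243 0.0169 0.0288] 0.012844857607188186 wing yaw 0.4744 foot z 0.0738 tilt [-0.0002  0.     -1.    ] j [ 0.3114  0.477  -0.2435  1.8962  0.1569  0.7868 -1.1135]
```

Request:
send_rows(plan=[[0, 0.1, 0, 0, 0], [0, 0.1, 0, 0, 0], [0, 0, 0, 0, 0]])

```text
clock: 12.82
tcp_pos: [0.5589, -0.1309, 0.1162]
orientation: [-1.397, 0.853, -0.853]
contact_force: [0.0, -0.2, -1.6]
grip_width: 0.0132
```

Request:
send_rows(plan=[[0, 0.1, 0, 0, 0], [0, 0.1, 0, 0, 0], [0, 0, 0, 0, 0]])

```text
clock: 13.2
tcp_pos: [0.5591, -0.1309, 0.1144]
orientation: [-1.397, 0.853, -0.853]
contact_force: [-0.6, -0.3, 0.9]
grip_width: 0.0129
```

Request:
send_rows(plan=[[0, 0.1, 0, 0, 0], [0, 0.1, 0, 0, 0], [0, 0, 0, 0, 0]])

```text
clock: 13.58
tcp_pos: [0.5591, -0.1309, 0.1124]
orientation: [-1.397, 0.853, -0.853]
contact_force: [-0.7, -0.0, 1.9]
grip_width: 0.0128
```

Request:
send_rows(plan=[[0, 0.1, 0, 0, 0], [0, 0.1, 0, 0, 0], [0, 0, 0, 0, 0]])

```text
clock: 13.95
tcp_pos: [0.5591, -0.131, 0.1104]
orientation: [-1.397, 0.853, -0.853]
contact_force: [-0.0, -1.2, 4.0]
grip_width: 0.0127
```

```bash
python3 st.py 8
```

```text
13.95 [ 0.5591 -0.131   0.1104] F [-0.0034 -1.1946  4.002 ] M [ 0.0346  0.2164 -0.0242] 0.012719865512120555 wing yaw 0.4744 foot z 0.066 tilt [ 0.0002 -0.0001 -1.    ] j [ 0.3093  0.4879 -0.2411  1.9008  0.1614  0.7713 -1.1172]
```

View pics/side_8.png

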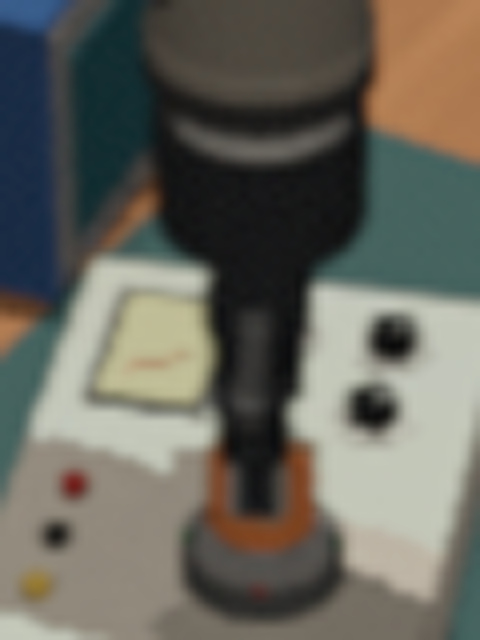

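Request:
send_rows(plan=[[0, 0.1, 0, 0, 0], [0, 0.1, 0, 0, 0], [0, 0.1, 0, 0, 0], [0, 0, 0, 0, 0]])

```text
clock: 14.55
tcp_pos: [0.5592, -0.1309, 0.1074]
orientation: [-1.397, 0.853, -0.853]
contact_force: [-1.6, -0.9, 5.7]
grip_width: 0.0128
```

Request:
send_rows(plan=[[0, 0.1, 0, 0, 0], [0, 0.1, 0, 0, 0], [0, 0.1, 0, 0, 0], [0, 0, 0, 0, 0]])

```text
clock: 15.05
tcp_pos: [0.5592, -0.1309, 0.1047]
orientation: [-1.397, 0.853, -0.853]
contact_force: [-1.3, 0.8, 8.4]
grip_width: 0.0132
```

```bash
python3 st.py
```

```text
15.05 [ 0.5592 -0.1309  0.1047] F [-1.3307  0.7958  8.4114] M [ 0.1214  0.4713 -0.0605] 0.01320290378991375 wing yaw 0.4744 foot z 0.0603 tilt [ 0.0003 -0.0001 -1.    ] j [ 0.3076  0.496  -0.2394  1.904   0.1647  0.7601 -1.12  ]
```

Request:
send_rows(plan=[[0, 0.1, 0, 0, 0], [0, 0.1, 0, 0, 0], [0, 0.1, 0, 0, 0], [0, 0, 0, 0, 0]])

```text
clock: 15.55
tcp_pos: [0.5592, -0.1309, 0.1019]
orientation: [-1.397, 0.853, -0.853]
contact_force: [-2.4, 0.9, 10.5]
grip_width: 0.013
```

Request:
send_rows(plan=[[0, 0.1, 0, 0, 0], [0, 0.1, 0, 0, 0], [0, 0, 0, 0, 0]])

```text
clock: 15.92
tcp_pos: [0.5592, -0.131, 0.1]
orientation: [-1.397, 0.853, -0.854]
contact_force: [-2.8, -0.5, 11.2]
grip_width: 0.0129
```

```bash
python3 st.py; python3 - <<'E'
from bench import r
import numpy as np
E
```

```text
15.925 [ 0.5592 -0.131   0.1   ] F [-2.836  -0.4861 11.2464] M [0.1324 0.7407 0.0158] 0.01287890406110537 wing yaw 0.4743 foot z 0.0556 tilt [ 0.0004 -0.0003 -1.    ] j [ 0.3062  0.5026 -0.2378  1.9065  0.1674  0.751  -1.1224]
```

Request:
send_rows(plan=[[0, 0.05, -0.04, 0, 0], [0, 0.05, 0, 0, 0], [0, 0, 0, 0, 0], [0, 0, 0, 0, 0]])

```text
clock: 16.42
tcp_pos: [0.5592, -0.131, 0.0992]
orientation: [-1.397, 0.852, -0.854]
contact_force: [-3.6, 0.3, 11.3]
grip_width: 0.0133
```

```bash
python3 st.py 9
```

```text
16.425 [ 0.5592 -0.131   0.0992] F [-3.5833  0.3399 11.318 ] M [0.1935 0.745  0.0342] 0.01328154754027263 wing yaw 0.4744 foot z 0.0548 tilt [ 0.0011 -0.0001 -1.    ] j [ 0.3064  0.5034 -0.2377  1.9075  0.1677  0.7486 -1.1225]
```

View pics/side_9.png

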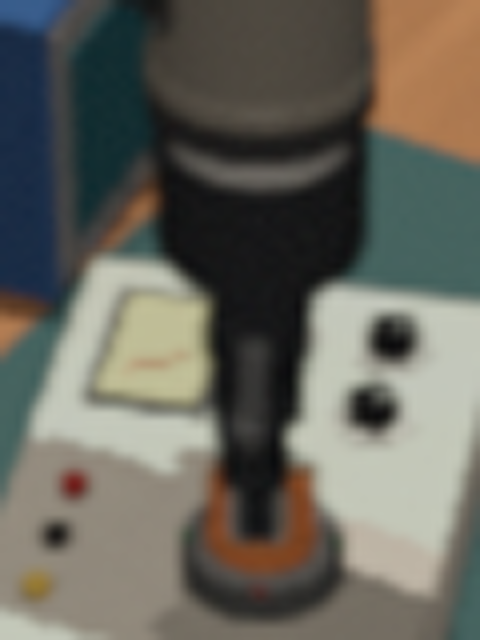

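Request:
send_rows(plan=[[-0.02, 0, -0.05, 0, 0], [0, 0, 0, 0, 0], [0, 0, 0, 0, 0]])

```text
clock: 16.9
tcp_pos: [0.5591, -0.131, 0.0994]
orientation: [-1.396, 0.851, -0.854]
contact_force: [-1.5, 1.0, 11.1]
grip_width: 0.0127
```

```bash
python3 st.py
```

```text
16.9 [ 0.5591 -0.131   0.0994] F [-1.5158  1.0157 11.1448] M [ 0.1889  0.4768 -0.032 ] 0.012732241381046696 wing yaw 0.4745 foot z 0.055 tilt [ 0.0021 -0.0001 -1.    ] j [ 0.3067  0.5027 -0.2379  1.9083  0.1677  0.7476 -1.1223]
```

Request:
send_rows(plan=[[0, 0.05, -0.02, 0, 0], [0, 0.05, 0, 0, 0], [0, 0, 0, 0, 0]])

```text
clock: 17.27
tcp_pos: [0.5591, -0.131, 0.0985]
orientation: [-1.396, 0.851, -0.854]
contact_force: [-2.2, 1.8, 11.9]
grip_width: 0.0128
```

```bash
python3 st.py
```

```text
17.275 [ 0.5591 -0.131   0.0985] F [-2.1896  1.7653 11.9184] M [ 0.2789  0.5027 -0.1048] 0.012834652974889898 wing yaw 0.4746 foot z 0.0541 tilt [ 0.0024 -0.     -1.    ] j [ 0.3066  0.5039 -0.2377  1.909   0.1681  0.7454 -1.1226]
```

Request:
send_rows(plan=[[0, 0.05, 0, 0, 0], [0, 0, 0, 0, 0]])

```text
clock: 17.52
tcp_pos: [0.5591, -0.131, 0.0983]
orientation: [-1.396, 0.851, -0.855]
contact_force: [-2.6, 0.7, 13.4]
grip_width: 0.0128
```

Request:
send_rows(plan=[[0, 0.05, 0, 0, 0], [0, 0, 0, 0, 0]])

```text
clock: 17.77
tcp_pos: [0.5591, -0.131, 0.0982]
orientation: [-1.396, 0.851, -0.855]
contact_force: [-3.0, 1.4, 18.1]
grip_width: 0.0131
```

Request:
send_rows(plan=[[0, -0.12, 0, 0, 0], [0, 0, 0, 0, 0], [0, 0, 0, 0, 0]])

```text
clock: 18.15
tcp_pos: [0.5591, -0.131, 0.0988]
orientation: [-1.396, 0.851, -0.855]
contact_force: [-1.7, 0.7, 11.4]
grip_width: 0.0131
```

```bash
python3 st.py
```

```text
18.15 [ 0.5591 -0.131   0.0988] F [-1.7062  0.6962 11.4235] M [0.1673 0.4653 0.0509] 0.013102503268992677 wing yaw 0.4746 foot z 0.0544 tilt [ 0.0025 -0.0001 -1.    ] j [ 0.3066  0.5035 -0.2378  1.9089  0.1681  0.7458 -1.1225]
```

Request:
send_rows(plan=[[0, 0, 0, 3, 0], [0, 0, 0, 3, 0], [0, 0, 0, 0, 0]])

```text
clock: 18.52
tcp_pos: [0.5594, -0.1312, 0.0989]
orientation: [-1.36, 0.931, -0.935]
contact_force: [-1.5, -0.1, 11.9]
grip_width: 0.0127
```

Request:
send_rows(plan=[[0, 0, 0, 3, 0], [0, 0, 0, 3, 0], [0, 0, 0, 0, 0]])

```text
clock: 18.9
tcp_pos: [0.5596, -0.1313, 0.0989]
orientation: [-1.321, 1.009, -1.015]
contact_force: [-1.0, -0.5, 11.4]
grip_width: 0.013
```

```bash
python3 st.py 10
```

```text
18.9 [ 0.5596 -0.1313  0.0989] F [-1.0132 -0.5409 11.4244] M [ 0.0816  0.2454 -0.0355] 0.012996465746490127 wing yaw 0.2645 foot z 0.0545 tilt [ 0.0035 -0.0006 -1.    ] j [ 0.2664  0.4991 -0.1856  1.9112  0.1318  0.7393 -1.3006]
```

View pics/side_10.png

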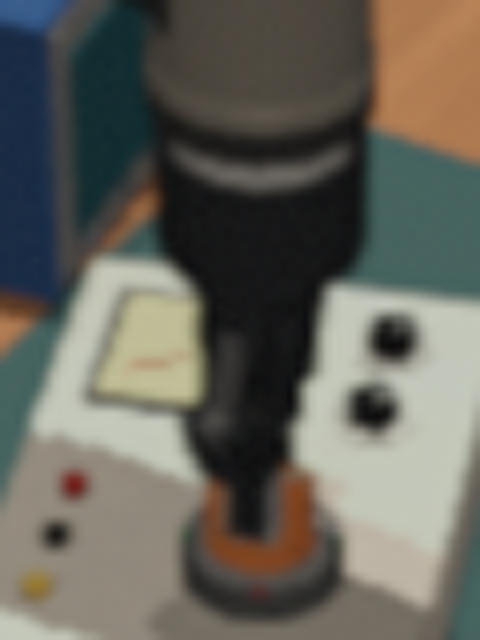

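Request:
send_rows(plan=[[0, 0, 0, 5, 0], [0, 0, 0, 5, 0], [0, 0, 0, 5, 0], [0, 0, 0, 5, 0], [0, 0, 0, 5, 0], [0, 0, 0, 0, 0]])

```text
clock: 19.75
tcp_pos: [0.5599, -0.1316, 0.0991]
orientation: [-1.12, 1.332, -1.338]
contact_force: [-0.4, -0.3, 10.5]
grip_width: 0.0126
```

```bash
python3 st.py
```

```text
19.75 [ 0.5599 -0.1316  0.0991] F [-0.4205 -0.2934 10.524 ] M [-0.1056  0.0869 -0.0514] 0.012608968031999101 wing yaw -0.1724 foot z 0.0547 tilt [ 0.0042 -0.0009 -1.    ] j [ 0.182   0.4933 -0.0768  1.9169  0.0553  0.7291 -1.6699]
```

Request:
send_rows(plan=[[0, 0.03, 0, 5, 0], [0, 0, 0, 5, 0], [0, 0, 0, 5, 0], [0, 0, 0, 5, 0], [0, 0, 0, 5, 0], [0, 0, 0, 0, 0]])

```text
clock: 20.5
tcp_pos: [0.56, -0.1318, 0.0988]
orientation: [-0.853, 1.638, -1.644]
contact_force: [-0.5, -0.6, 11.5]
grip_width: 0.0132
```

```bash
python3 st.py
```

```text
20.5 [ 0.56   -0.1318  0.0988] F [-0.534  -0.5555 11.5134] M [-0.1237  0.055  -0.0602] 0.013243476002017793 wing yaw -0.6088 foot z 0.0544 tilt [ 0.0044 -0.0011 -1.    ] j [ 0.0968  0.4923  0.033   1.9231 -0.0228  0.722  -2.0367]
```

Request:
send_rows(plan=[[0, 0, 0, 5, 0], [0, 0, 0, 5, 0], [0, 0, 0, 5, 0], [0, 0, 0, 5, 0], [0, 0, 0, 4, 0], [0, 0, 0, 4, 0], [0, 0, 0, 0, 0]])

```text
clock: 21.38
tcp_pos: [0.56, -0.1318, 0.0988]
orientation: [-0.468, 1.954, -1.958]
contact_force: [-0.6, -0.6, 12.6]
grip_width: 0.0128
```

```bash
python3 st.py 11
```

```text
21.375 [ 0.56   -0.1318  0.0988] F [-0.5623 -0.6139 12.6292] M [-0.0656  0.0676 -0.0061] 0.012823619056470049 wing yaw -1.0973 foot z 0.0544 tilt [ 0.0043 -0.0011 -1.    ] j [ 0.0004  0.4963  0.1575  1.9299 -0.1129  0.7193 -2.4441]
```

View pics/side_11.png

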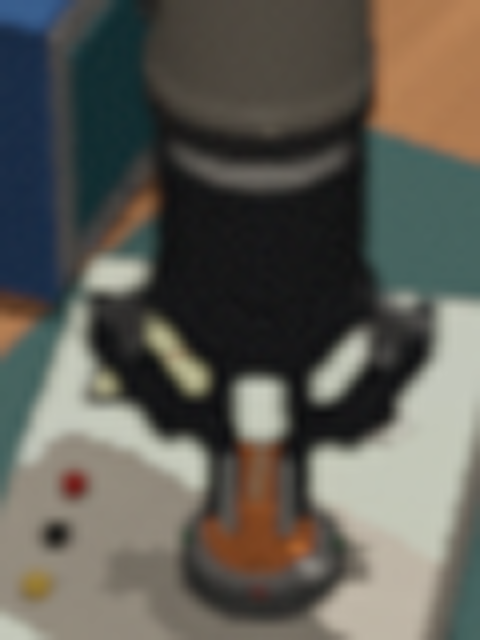

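Request:
send_rows(plan=[[0, -0.1, 0, 0, 0], [0, -0.1, 0, 0, 0], [0, -0.1, 0, 0, 0], [0, -0.1, 0, 0, 0], [0, 0, 0, 0, 0]])

```text
clock: 22.1
tcp_pos: [0.5599, -0.1318, 0.1026]
orientation: [-0.468, 1.954, -1.958]
contact_force: [0.0, -0.2, 8.6]
grip_width: 0.0129
```

```bash
python3 st.py
```

```text
22.1 [ 0.5599 -0.1318  0.1026] F [ 0.0187 -0.2307  8.6383] M [-0.1437 -0.2059  0.0033] 0.01286871861999487 wing yaw -1.0967 foot z 0.0582 tilt [ 0.0044 -0.0009 -1.    ] j [-0.0001  0.4906  0.1583  1.9281 -0.1115  0.7267 -2.4446]
```

Request:
send_rows(plan=[[0, -0.1, 0, 0, 0], [0, -0.1, 0, 0, 0], [0, -0.1, 0, 0, 0], [0, -0.1, 0, 0, 0], [0, -0.1, 0, 0, 0], [0, 0, 0, 0, 0]])

```text
clock: 22.85
tcp_pos: [0.5599, -0.1318, 0.1072]
orientation: [-0.469, 1.954, -1.958]
contact_force: [1.5, 0.1, 5.3]
grip_width: 0.0127
```

Request:
send_rows(plan=[[0, -0.1, 0, 0, 0], [0, -0.1, 0, 0, 0], [0, 0, 0, 0, 0]])

```text
clock: 23.22
tcp_pos: [0.5598, -0.1318, 0.109]
orientation: [-0.469, 1.954, -1.958]
contact_force: [3.7, -1.7, 4.5]
grip_width: 0.0129
```

```bash
python3 st.py
```

```text
23.225 [ 0.5598 -0.1318  0.109 ] F [ 3.7382 -1.6635  4.4801] M [-0.2933 -0.7729  0.003 ] 0.012896605400531043 wing yaw -1.0965 foot z 0.0646 tilt [ 0.004 -0.001 -1.   ] j [-0.002   0.481   0.1603  1.9248 -0.1092  0.7399 -2.4464]
```

Request:
send_rows(plan=[[-0.03, -0.05, 0.04, 0, 0], [0, -0.1, 0, 0, 0], [0, 0, 0, 0, 0]])

```text
clock: 23.6
tcp_pos: [0.5585, -0.1315, 0.1097]
orientation: [-0.473, 1.957, -1.957]
contact_force: [3.9, -0.4, 4.3]
grip_width: 0.0132
```

```bash
python3 st.py 12
```

```text
23.6 [ 0.5585 -0.1315  0.1097] F [ 3.9346 -0.3562  4.2886] M [-0.175  -0.6772  0.0012] 0.01317888883562396 wing yaw -1.0964 foot z 0.0653 tilt [ 0.0002 -0.     -1.    ] j [-0.0021  0.4799  0.1604  1.9246 -0.109   0.7451 -2.4465]
```

Request:
send_rows(plan=[[-0.07, 0, 0.04, 0, 0], [0, 0, 0, 0, 0], [0, 0, 0, 0, 0]])

```text
clock: 24.08
tcp_pos: [0.5586, -0.1314, 0.1094]
orientation: [-0.474, 1.958, -1.957]
contact_force: [-0.4, -1.1, 5.2]
grip_width: 0.0133
```

```bash
python3 st.py 13
```

```text
24.075 [ 0.5586 -0.1314  0.1094] F [-0.3915 -1.1188  5.2419] M [-0.0613 -0.0868 -0.0156] 0.013302329111722893 wing yaw -1.0965 foot z 0.065 tilt [-0.0013  0.0002 -1.    ] j [-0.0021  0.4811  0.1604  1.9234 -0.1091  0.7466 -2.4466]
```

View pics/side_13.png

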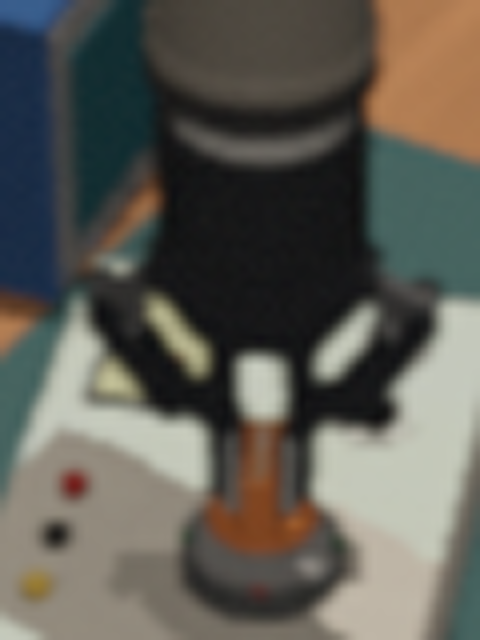

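Request:
send_rows(plan=[[0, -0.1, 0, 0, 0], [0, -0.05, 0, 0, 0], [0, 0, 0, 0, 0]])

```text
clock: 24.55
tcp_pos: [0.5586, -0.1314, 0.1109]
orientation: [-0.474, 1.958, -1.957]
contact_force: [-1.6, 0.3, 3.6]
grip_width: 0.0127
```

Request:
send_rows(plan=[[0, -0.05, 0, 0, 0], [0, 0, 0, 0, 0]])

```text
clock: 24.8
tcp_pos: [0.5586, -0.1314, 0.111]
orientation: [-0.475, 1.958, -1.957]
contact_force: [0.0, -1.1, -3.0]
grip_width: 0.0127
```

```bash
python3 st.py
```

```text
24.8 [ 0.5586 -0.1314  0.111 ] F [ 0.0458 -1.0953 -2.9623] M [-0.1762  0.0141  0.0297] 0.012735994532722315 wing yaw -1.0964 foot z 0.0666 tilt [-0.0014  0.0001 -1.    ] j [-0.0027  0.4788  0.161   1.9226 -0.1084  0.7499 -2.4471]
```

Request:
send_rows(plan=[[0, 0.03, 0, 0, 0.2], [0, 0, 0, 0, 0.25], [0, 0, 0, 0, 0.4], [0, 0, 0, 0, 0.6], [0, 0, 0, 0, 0.6], [0, 0, 0, 0, 0.6]])

```text
clock: 25.55
tcp_pos: [0.5592, -0.1315, 0.1114]
orientation: [-0.473, 1.957, -1.957]
contact_force: [-0.1, -0.2, 0.4]
grip_width: 0.0512
```

Request:
send_rows(plan=[[0, -1, 0, 0, 0.6], [0, -2, 0, 0, 0.6], [0, -3, 0, 0, 0.6], [0, -4, 0, 0, 0.6], [0, -4, 0, 0, 0.6], [0, 0, 0, 0, 0.6]])

```text
clock: 26.3
tcp_pos: [0.5613, -0.132, 0.2557]
orientation: [-0.465, 1.952, -1.957]
contact_force: [0.1, 0.5, -0.7]
grip_width: 0.0515
```

```bash
python3 st.py 14
```

```text
26.3 [ 0.5613 -0.132   0.2557] F [ 0.1188  0.4642 -0.7031] M [0.043  0.0432 0.01  ] 0.05147096213376683 wing yaw -1.0966 foot z 0.2113 tilt [ 0.0075 -0.0007 -1.    ] j [-0.0333  0.3023  0.194   1.8013 -0.0672  1.0368 -2.4815]
```

View pics/side_14.png

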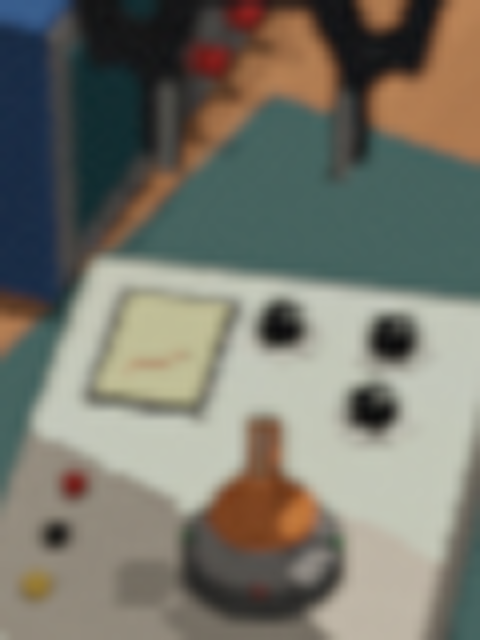

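```bash
python3 - <<'E'
from h import *
from bench import r
f=r.grab_frame("side"); 
c=np.array([.559,-.131,0.])
print("pred wing-top centre (crop px)",((proj("side",c+[0,0,.0655+.0556])-[295,140])+.5)*8-.5, "if unlocked deep", ((proj("side",c+[0,0,.0545+.0556])-[295,140])+.5)*8-.5)
a=f["image"].astype(int);b=C["side"]["image"].astype(int)
m=(np.abs(a-b).sum(2)>90)
for n,(l,t,R,B) in dict(spool=[237,319,254,345],tub=[238,249,264,282],spray=[232,348,260,401],driver=[390,175,445,182],wrench=[360,153,378,178],meter=[144,384,219,450],bin=[388,137,429,168]).items(): print(n,m[t:B,l:R].mean().round(3))
r.hand_in()
print(r.get_obs()["clock"])
E
```

```text
pred wing-top centre (crop px) [[259.6968 443.4732]] if unlocked deep [[259.6598 466.6519]]
spool 0.0
tub 0.0
spray 0.0
driver 0.213
wrench 0.0
meter 0.0
bin 0.047
the job is handed in; nothing more can be done
the job is handed in; nothing more can be done
```

The cap is locked in the hatch and released, and the job was handed in at about 26 s. No verdict was reported.

**What I did**
- **Choosing the cap:** I picked the small cap at top-view pixel (242,263). Its flange measured 42.8 mm and its top 55.6 mm. The other two caps have flanges of about 57 mm.
- **Inserting and pressing:** The lugs went into the slots and I felt the spring from about 4 N upward. The flange struck at a peak reading of 18 N. I then backed off 0.6 mm, to about 11.5 N.
- **Turning and locking:** I turned it a quarter turn clockwise with no noticeable torque. It rose 12 mm to the top of the notch, where the vertical force went to −3 N. That is the locked height I expected, and I let go there.

**Last checks**
- The side view shows the cap upright in the collar. Its wing lies along the red dots, about 0.15 rad from the hatch's y axis.
- The wing top is at crop row 445 or so. I predicted 443 for locked and 467 for still pressed down.
- The gripper is clear of everything, with contact force near zero.

**Disagreements**
- The two cameras differed by 2–3 mm, so I leaned on the side view and on feel.
- A side force of up to about 4 N appeared on the way down and back up. I relieved it with small shifts.
- In the before-and-after picture check the spool, tub, spray, wrench and hand meter were unchanged. The driver (21% of pixels) and the parts bin (5%) did change. I took this for the moved arm and its shadow, since nothing came near them, but I did not measure them separately.

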